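Tap two test carriers home against hidden stops

TASK

Pick up the tapping bar and with it, never with the gripper itself, nudge both carriers along their lanes into the hood until each meets its hidden stop and its green flag shows above the hood; go gently, in small taps near the end, so that no carrier is rammed. Then lay the bar flat on the yellow rest pad, lengthwise in the middle, and let go; leave the other things on the bench where they are.

Things in the scene. Friction and masses are not known exactly. Their poses are not given: they have to be found in the camera images.
- fixture: Two-lane slide fixture fixed to the table; origin on the table, carriers are pushed to +x. Base plate 12 mm thick, x = -140 to 160 mm, 160 mm wide. Lanes along x at y = +34 mm (a) and -34 mm (b), rails up to 26 mm above the table. A closed grey hood 135 mm wide, 74 mm high covers both lanes from x = 20 mm (open mouth) to the end.
- mouth_a (a point): Centre of lane a's floor at the hood mouth, 12 mm above the table (fixture x = 20, y = +34 mm). The lane's clamped stop is out of sight inside: its sprung plunger is met anywhere from 30 to 60 mm behind the mouth (new each time, differing by lane), gives 8 mm, then is hard. The carrier's tail always stays outside the hood. Axes as the fixture's.
- mouth_b (a point): Centre of lane b's floor at the hood mouth, 12 mm above the table (fixture x = 20, y = -34 mm). The lane's clamped stop is out of sight inside: its sprung plunger is met anywhere from 30 to 60 mm behind the mouth (new each time, differing by lane), gives 8 mm, then is hard. The carrier's tail always stays outside the hood. Axes as the fixture's.
- carrier_a: Carrier, loose in lane a (at the fixture's +y): aluminium slide 100 (x) x 40 x 45 mm high, green board on top, orange tail. Origin at the centre of its underside, on the lane floor; +x, its nose, points to the stop. Flat tail face to be pushed: 50 mm behind the origin (-x), 12 to 57 mm above the table. 0.3 to 0.55 kg, slides with 2 to 6 N. 1.5 mm play each side.
- carrier_b: Carrier, loose in lane b (at the fixture's -y): aluminium slide 100 (x) x 40 x 45 mm high, green board on top, orange tail. Origin at the centre of its underside, on the lane floor; +x, its nose, points to the stop. Flat tail face to be pushed: 50 mm behind the origin (-x), 12 to 57 mm above the table. 0.3 to 0.55 kg, slides with 2 to 6 N. 1.5 mm play each side.
- flag_a (a joint): Green flag of lane a (tab 16 x 5 mm): its rise in m. 0 while the carrier has not met the stop, then 3 x the plunger's travel, up to 0.024 when the carrier is hard against the stop; it stays up, the plunger spring (1 N at most) does not push a carrier back. It comes into sight above the black slot in the hood's top, 74 mm up, from 0.0145 on. Slots: along fixture x = 61 to 113 mm at y = +34 mm.
- flag_b (a joint): Green flag of lane b (tab 16 x 5 mm): its rise in m. 0 while the carrier has not met the stop, then 3 x the plunger's travel, up to 0.024 when the carrier is hard against the stop; it stays up, the plunger spring (1 N at most) does not push a carrier back. It comes into sight above the black slot in the hood's top, 74 mm up, from 0.0145 on. Slots: along fixture x = 61 to 113 mm at y = -34 mm.
- tapper_mid (a point): Centre of the loose tapping bar, 15 mm above its underside and at its centre of mass. Bar 170 mm long along its x, 30 mm high, 0.15 kg: blue handle 20 mm wide from x = -85 to +50 mm, white nylon head 30 mm wide from +50 to +85 mm with a flat end face. +x points to the white head. Starts flat on the table.
- rest_pad: Yellow rest pad fixed to the table, 210 (its x) x 80 x 3 mm thick, black bar outline in the middle; origin at the centre of its underside.
- flux_bottle: Amber bottle, 34 mm diameter, 115 mm high, origin under its centre. Bystander.
- screw_jar: Jar with blue cap, 48 mm diameter, 55 mm high. Origin under its centre. Bystander.
- bit_cup: Red cup, 44 mm diameter, 45 mm high. Origin under its centre. Bystander.
- meter: Yellow hand meter lying flat, 75 (x) x 150 x 40 mm high. Origin under its centre. Bystander.
- driver: Orange-handled screwdriver lying along its x, about 200 mm long. Bystander.
- tip_cleaner: Black pot with two wire handles, 70 mm diameter, 50 mm high. Origin under its centre. Bystander.
Not all that is in view belongs to the job. Of the things that look like the part that bears tapper_mid, take the one that is farthest to the robot's right at the start.

How it is judged:
On the way, in this order (a step that is already met when the one before it is completed fails the run):
1. one carrier is against its stop (value of joint any of flag_a, flag_b above 0.0135 m), for 0.2 s.
2. both carriers are against their stops (value of joint each of flag_a, flag_b above 0.0135 m), for 0.2 s.
At the end, for the whole second after the job is handed in: Both flags are up by more than 13.5 mm (showing above the hood), and the tapping bar lies flat, at rest, on the rest pad: its centre within 35 mm along and 25 mm across of the pad's centre, lengthwise within 0.3 rad either way round (all of step 2 and x of tapper_mid in the frame of rest_pad between -0.035 and 0.035 m and y of tapper_mid in the frame of rest_pad between -0.025 and 0.025 m and height (world z) of tapper_mid between 0.014 and 0.023 m and angle between the x axis of tapper_mid and the x axis of rest_pad, either way round below 0.3 rad and angle between tapper_mid's own z axis and vertical below 0.1 rad and linear speed of tapper below 0.02 m/s); the robot touches nothing.
It fails at once if a carrier is pushed or struck with more than 25 N by the tapping bar (contact force between tapper and carrier_a above 25 N or contact force between tapper and carrier_b above 25 N).
It fails at once if the gripper or arm touches a carrier instead of the bar (contact force between any of the fingers, the arm and carrier_a above 1 N or contact force between any of the fingers, the arm and carrier_b above 1 N).
It fails at once if a bystander is moved by more than 20 mm (distance of any of flux_bottle, screw_jar, bit_cup, meter, driver, tip_cleaner from where it was at the start of the episode above 0.02 m).
It also fails if it takes over 72 s, if anything falls off the work surface, if the arm or the gripper's body presses on something with over 40 N, if the wrist force passes 120 N, or if a joint passes its speed limit or range.

ROBOT

A 7-joint arm with a two-finger parallel gripper is mounted at the origin on the work surface. World frame = base frame: x ahead of the robot, y to its left, z up, the work surface at z = 0. Lengths are in m, angles in rad, forces in N, time in s.
With the tool pointing down it reaches from about 0.4 to 0.875 m from the base axis. Payload 19.3 kg.
Tool frame: the origin (TCP) lies on the front face of the gripper's body, between the roots of the fingers; the fingertips stand 73 mm ahead of it and the grasp point (between the pads) lies 54 mm ahead of it; z points along the fingers, y is the direction in which the jaws open and shut (so a half turn about z gives the same grasp; the last joint's range is limited). The gripper opens to 85 mm and grips with 20 to 120 N. Pads are 22 mm wide; open, the fingers measure 114 mm over their backs; the gripper's body (76 mm by 85 mm) begins 54 mm behind the grasp point. The pads swing forward as they close: fully open they stand 13 mm farther back than shut.
Start: joints at [1.209, 0.521, -0.036, 1.599, 0.021, 1.021, -0.113], TCP at [0.18, -0.599, 0.304] pointing down, gripper open.
Joint ranges: [-2.91, 2.91], [-0.3, 2.13], [-1.5, 1.42], [0.17, 2.43], [-1.26, 4.41], [0.16, 1.93], [-2.52, 2.52]. Speed limits (rad/s): [1.89, 1.89, 2.39, 2.39, 3.01, 3.01, 3.01].

INTERFACE

Orientations are given as [roll, pitch, yaw] about the fixed x, y, z axes, in that order (R = Rz(yaw) Ry(pitch) Rx(roll)).
In Python, from workcell import bot gives the robot as it stands.
- The arm moves only by the shell command python3 -m crank 'ROWS' [OPENING] [FORCE]. ROWS is a JSON object of lists of equal length, an entry for each row: "travel": the shift along the world's x, y, z in cm, a list of three; "rot": the turn, a rotation vector about the world's x, y, z in degrees, a list of three. A call has 1 to 8 rows; each row is the pose to reach, as a shift and turn from the pose commanded when the call began; what a row does not reach only later rows make up. A row lasts 1/10 s, in which the tool goes at most 50 mm and 8.59 degrees, less where a joint would pass 70% of its speed; a pose out of reach is approached as far as the arm can. A call with a gripper value outside its range is refused whole. OPENING is the opening, from -1 (shut) to 1 (fully open), so that 0 is half open, set as the call begins (- or left out, the last holds). The fingers move at their own pace and stop on an object; FORCE is the grip in N (left out, the last holds). Time passes only in rows, so rows that repeat a pose let the fingers close. It gives the time, the measured TCP pose, the force and the opening at its end, in the units of the state.
- bot.observe(): the state, without advancing time (a new reading comes with each control period).
- bot.grab_frame(name): name is "side" or "top"; returns the picture (420x560x3 uint8, red, green, blue); there is no depth.
- bot.camera_model(name): a dict with "fx", "fy", "cx", "cy" (pixels), "R" (3x3) and "t" (3): a world point X has camera coordinates R X + t. Camera axes: x right, y down, z forward; pixel columns grow to the right and rows downward; lengths in m; the calibration is good to about 2 mm. A picture is of the moment at which its call begins. camera_model takes no time and is no camera call.
- bot.job_done(): hands the job in, once; it reports no verdict.
Trained networks look in the newest picture that a camera, given by its name, has taken for a name from the list of things; names that differ only in an ending like _2 or _b are one class to them, and where a whole thing is asked for, a point or a joint stands for the part that bears it (a point fixed in the world has none). Each returns a list of dicts, best first, with "conf" (0 to 1); they miss things now and then, are a little off and sometimes report something else, mostly with a low value. They report only what shows in the picture. A call takes as long as a camera call. They do not tell look-alikes from the thing itself.
- bot.silhouettes(camera, thing): "pixels" (420x560 bool, what is visible of it) and "box" ([centre column, centre row, width, height] in pixels, round what is visible of it).
The state is a dict: "clock": time; "qpos": joint angles; "qd": joint speeds; "joint_efforts": joint torques, N m; "position": TCP position; "tool_rot": TCP orientation; "force": force on the tool from outside, world axes, zero at the start; "moment": the same for the moment, N m; "grip_width": finger opening in m.
Only numpy, scipy, OpenCV 4.12 (cv2) and the standard library are available. Lean on these libraries where they do the work, as an engineer would, in place of code of your own. Each camera call takes 0.05 s, during which the arm holds its last target.

## Working session

There is one attempt and no reset: what is moved stays moved. The work goes in short steps, Python scripts to look and compute and a shell command to move; the robot and the scene stay as the last step left them, time stands still between calls to the robot, and variables do not carry over. Pictures are saved under pics/ and viewed, and the job is handed in when it is done.

```bash
ls; mkdir -p pics; python3 - <<'E'
from workcell import bot
import cv2,numpy as np
s=bot.observe();print(s)
for n in("side","top"):
    f=bot.grab_frame(n);cv2.imwrite(f"pics/{n}0.png",f[:,:,::-1])
    m=bot.camera_model(n);print(n,m)
E
```

```text
pics
{'clock': 0.0, 'qpos': array([ 1.20881312,  0.52202807, -0.03631451,  1.60001203,  0.02121021,
        1.02111635, -0.11285662]), 'qd': array([-8.26793149e-04, -1.32238746e-04,  7.86467657e-05, -1.44940886e-03,
        1.40566050e-03,  2.23045714e-04, -5.54412765e-04]), 'joint_efforts': array([ 4.03877028e-03, -9.27099109e+01,  1.97998345e+00, -3.69939387e+01,
        1.76562817e-02,  7.72540108e-03, -5.91421849e-05]), 'position': array([ 0.17967236, -0.59834211,  0.30331564]), 'tool_rot': array([-3.14041839e+00,  1.00371071e-04,  2.91710907e-01]), 'force': array([-0.35809038, -0.93889221,  0.27399418]), 'moment': array([-0.0427682 ,  0.02683305,  0.00829968]), 'grip_width': 0.0852467564410962}
side {'fx': 461.18924625071935, 'fy': 461.18924625071935, 'cx': 284.25607940365165, 'cy': 204.19085478132436, 'R': array([[-0.84061697, -0.54159221, -0.00640177],
       [-0.3690463 ,  0.58137592, -0.72512542],
       [ 0.39644411, -0.60719018, -0.68858707]]), 't': array([0.43321069, 0.24683172, 1.1334663 ])}
top {'fx': 474.89998453063674, 'fy': 474.89998453063674, 'cx': 278.5858267449951, 'cy': 214.5298589820822, 'R': array([[ 0.02803285, -0.99947806,  0.01605528],
       [-0.9928313 , -0.02970618, -0.11577373],
       [ 0.11619024, -0.01269471, -0.99314585]]), 't': array([-0.04912303,  0.55890274,  1.57668677])}
```

View pics/top0.png

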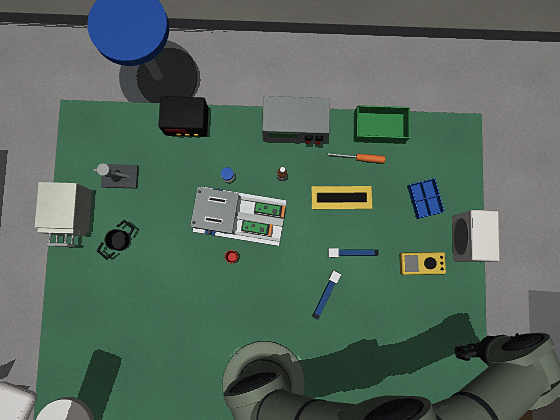

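View pics/side0.png

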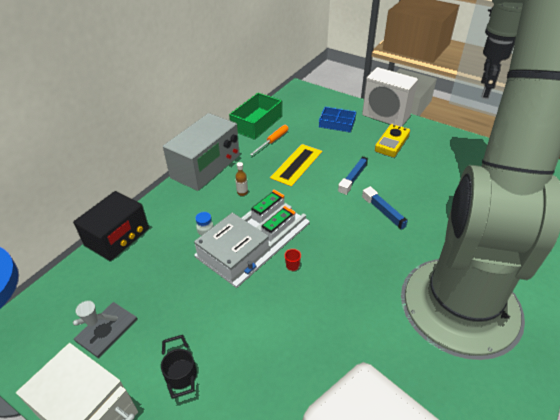

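```bash
cat > h.py <<'E'
from workcell import bot
import cv2,numpy as np
def ray(cam,u,v,z):
    m=bot.camera_model(cam);d=np.array([(u-m["cx"])/m["fx"],(v-m["cy"])/m["fy"],1.])
    R=np.array(m["R"]);C=-R.T@m["t"];d=R.T@d
    return C+d*(z-C[2])/d[2]
def proj(cam,X):
    m=bot.camera_model(cam);p=np.array(m["R"])@X+m["t"];return np.array([m["fx"]*p[0]/p[2]+m["cx"],m["fy"]*p[1]/p[2]+m["cy"]])
def rect(cam,mask,z):
    c,_=cv2.findContours(mask.astype(np.uint8),cv2.RETR_EXTERNAL,cv2.CHAIN_APPROX_NONE)
    c=max(c,key=cv2.contourArea)[:,0]
    P=np.array([ray(cam,u,v,z)[:2] for u,v in c]).astype(np.float32)
    (cx,cy),(w,h),a=cv2.minAreaRect(P)
    if w<h: w,h,a=h,w,a+90
    return (round(cx,4),round(cy,4)),(round(w,3),round(h,3)),round(a,2)
def crop(cam,img,x0,y0,x1,y1,k,name):
    c=img[y0:y1,x0:x1,::-1];cv2.imwrite(name,cv2.resize(c,None,fx=k,fy=k,interpolation=cv2.INTER_CUBIC))
E
python3 - <<'E'
from h import *
t=bot.grab_frame("top");s=bot.grab_frame("side")
np.save("t0.npy",t);np.save("s0.npy",s)
crop("top",t,180,160,400,330,3.6,"pics/tc0.png")
crop("side",s,180,130,430,300,3.2,"pics/sc0.png")
for cam in("top","side"):
  for n,z in(("tapper_mid",.03),("rest_pad",.003),("fixture",.012),("carrier_a",.057),("meter",.04),("bit_cup",.045),("flux_bottle",.115)):
    for d in bot.silhouettes(cam,n)[:4]:
        print(cam,n,round(d["conf"],2),np.round(d["box"],1),rect(cam,d["pixels"],z))
E
```

```text
top tapper_mid 0.94 [325.4 296.4  24.4  47.1] ((0.2961, -0.1958), (0.165, 0.027), 154.24)
top tapper_mid 0.73 [352.  252.4  52.    8.6] ((0.4424, -0.2875), (0.176, 0.03), 91.63)
top rest_pad 0.85 [343.3 197.2  58.8  24. ] ((0.6315, -0.2489), (0.21, 0.077), 91.73)
top fixture 0.8 [237.1 216.6  96.1  55.6] ((0.5568, 0.1065), (0.311, 0.163), 82.53)
top carrier_a 0.81 [256.9 228.3  37.2  17.4] ((0.511, 0.0411), (0.101, 0.042), 82.57)
top carrier_a 0.67 [269.1 211.   32.2  17.8] ((0.5736, 0.0006), (0.1, 0.045), 83.53)
top meter 0.92 [423.9 264.   42.5  22.3] ((0.4103, -0.5181), (0.154, 0.073), 91.64)
top meter 0.2 [256.2 226.6  30.9  15.9] ((0.512, 0.0412), (0.097, 0.038), 82.91)
top bit_cup 0.45 [232.3 258.5  12.2  13.4] ((0.4152, 0.1232), (0.04, 0.037), 2.2)
top flux_bottle 0.66 [281.1 175.7  10.9  15. ] ((0.6849, -0.0376), (0.043, 0.029), 1.63)
top flux_bottle 0.29 [235.6 216.4  94.5  56.8] ((0.544, 0.1007), (0.294, 0.152), 82.18)
side tapper_mid 0.81 [354.2 176.8  28.8  37.6] ((0.433, -0.2764), (0.199, 0.04), 92.51)
side tapper_mid 0.73 [384.2 208.3  42.8  37.7] ((0.2897, -0.1863), (0.184, 0.049), 154.26)
side rest_pad 0.87 [297.4 165.6  49.1  42.5] ((0.6277, -0.2518), (0.218, 0.085), 91.87)
side fixture 0.91 [253.7 246.9 112.4  81.6] ((0.5678, 0.0936), (0.316, 0.203), 82.71)
side carrier_a 0.68 [280.4 225.1  32.1  31.6] ((0.5015, 0.0517), (0.124, 0.058), 82.42)
side carrier_a 0.61 [269.6 206.7  35.5  31.3] ((0.5633, 0.0131), (0.131, 0.058), 87.1)
side meter 0.68 [394.4 141.1  34.2  33.8] ((0.3977, -0.4986), (0.184, 0.077), 92.85)
side bit_cup 0.86 [293.9 260.6  13.9  17.9] ((0.402, 0.1337), (0.069, 0.036), 122.48)
side flux_bottle 0.58 [242.1 179.1   8.6  32.5] ((0.6537, 0.0081), (0.141, 0.031), 127.13)
side flux_bottle 0.33 [205.2 223.1  20.5  21. ] ((0.6307, 0.199), (0.079, 0.041), 136.37)
```

```bash
ls pics
```

```text
sc0.png
side0.png
tc0.png
top0.png
```

View pics/tc0.png

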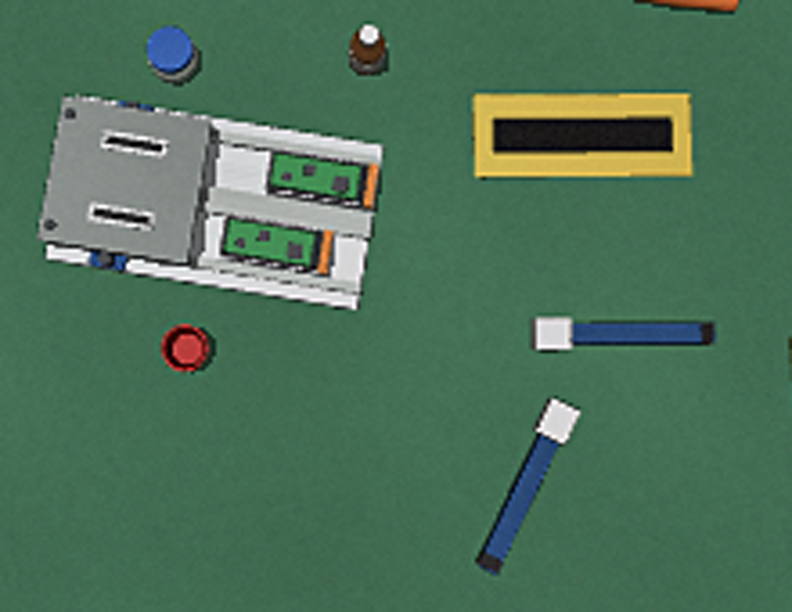

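View pics/sc0.png

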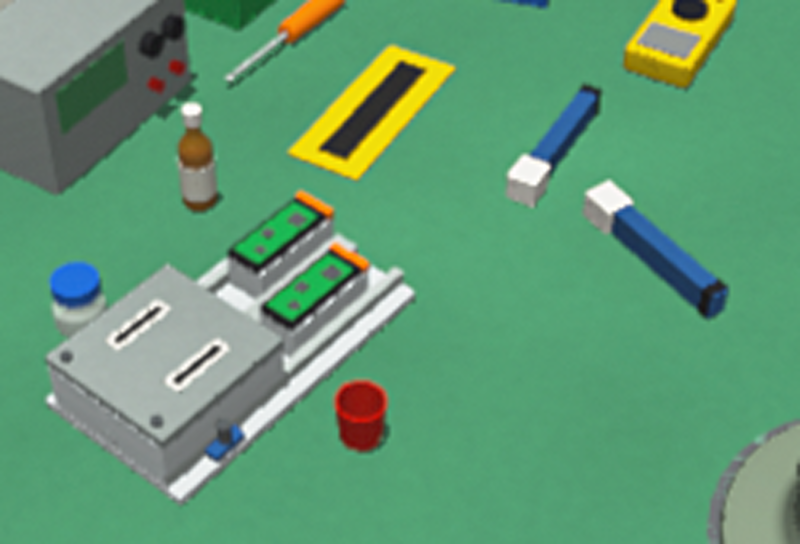

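```bash
cat > fit.py <<'E'
from h import *
from scipy.optimize import least_squares
def T(c): return (np.array(c)+.5)/3.6-.5+[180,160]
def S(c): return (np.array(c)+.5)/3.2-.5+[180,130]
def fit(pts,x0):
    def f(p,cams=("top","side")):
        r=[]
        for cam,X,uv in pts:
            c,s=np.cos(p[2]),np.sin(p[2])
            W=np.array([p[0]+c*X[0]-s*X[1],p[1]+s*X[0]+c*X[1],X[2]])
            r+=list(proj(cam,W)-uv)
        return np.array(r)
    o=least_squares(f,x0,loss="soft_l1");return o.x,np.round(f(o.x).reshape(-1,2),1)
E
python3 - <<'E'
from fit import *
m=.001
P=[("top",(-.14,-.08,.012),T((383,146))),("top",(-.14,.08,.012),T((356,309))),("top",(.02,-.0675,.074),T((212,117))),("top",(.02,.0675,.074),T((193,264))),
("top",(.16,-.0675,.074),T((65,97))),("top",(.16,.0675,.074),T((39,240))),("top",(.087,-.034,.074),T((135,145))),("top",(.087,.034,.074),T((121,216)))]
Q=[("side",(-.14,.08,.012),S((413,292))),("side",(.02,.0675,.074),S((287,345))),("side",(.02,-.0675,.074),S((168,266))),("side",(.16,-.0675,.074),S((48,357))),("side",(.16,.0675,.074),S((165,437))),("side",(.087,-.034,.074),S((138,325))),("side",(.087,.034,.074),S((198,365)))]
for n,p in(("top",P),("side",Q),("both",P+Q)):
    x,r=fit(p,[.557,.1,1.44]);print(n,x.round(4),np.degrees(x[2]).round(2));print(r.tolist())
f=x;c,s=np.cos(f[2]),np.sin(f[2]);R=np.array([[c,-s],[s,c]])
inv=lambda w:R.T@(np.array(w)-f[:2])
for n,uv in(("b tail far",(379,165)),("b tail near",(372,207)),("a far",(334,231)),("a near",(328,272))):
    print(n,inv(ray("top",*T(uv),.057)[:2]).round(4))
# bar
b=[("top",(.085,.015,.03),T((534,345-0))),("top",(.085,-.015,.03),T((534,318)))]
B=[("top",(.05,.015,.03),T((572,347))),("top",(.05,-.015,.03),T((571,318))),("top",(.085,.015,.03),T((537,348))),("top",(.085,-.015,.03),T((536,318))),("top",(-.085,-.01,.03),T((714,324))),("top",(-.085,.01,.03),T((713,343)))]
BS=[("side",(.085,-.015,.03),S((511,158-0))),("side",(.085,.015,.03),S((543,172-0))),]
x,r=fit(B,[.44,-.288,1.6]);print("bar",x.round(4),np.degrees(x[2]),r.tolist())
t=np.load("t0.npy");hsv=cv2.cvtColor(t,cv2.COLOR_RGB2HSV)
k=np.zeros(t.shape[:2],bool);k[240:265,325:382]=1
blue=k&(hsv[...,0]>100)&(hsv[...,0]<130)&(hsv[...,1]>120)
print("blue",rect("top",blue,.03))
wh=k&(hsv[...,1]<60)&(hsv[...,2]>140);print("white",rect("top",wh,.03))
pk=np.zeros(t.shape[:2],bool);pk[180:216,305:378]=1
yl=pk&(hsv[...,0]>18)&(hsv[...,0]<32)&(hsv[...,1]>110);print("pad",rect("top",yl,.003))
s=np.load("s0.npy");h2=cv2.cvtColor(s,cv2.COLOR_RGB2HSV)
pk=np.zeros(s.shape[:2],bool);pk[140:190,265:330]=1
yl=pk&(h2[...,0]>18)&(h2[...,0]<34)&(h2[...,1]>110);print("pad side",rect("side",yl,.003))
E
```

```text
top [0.5538 0.0901 1.4403] 82.52
[[0.5, -0.5], [0.7, 0.1], [0.4, 0.8], [-1.3, 0.1], [-0.5, -0.3], [-0.6, 0.0], [0.1, -0.3], [0.4, 0.2]]
side [0.5515 0.0883 1.4419] 82.61
[[0.9, -0.4], [-0.4, -2.1], [0.0, -0.7], [-0.8, 0.1], [-0.3, 1.5], [0.5, 0.3], [0.3, 0.2]]
both [0.5526 0.089  1.4426] 82.65
[[0.8, -0.3], [1.1, 0.3], [0.6, 1.2], [-0.9, 0.5], [-0.2, 0.1], [-0.2, 0.5], [0.4, 0.1], [0.7, 0.6], [0.4, -0.4], [-0.9, -2.2], [-0.4, -0.7], [-1.3, 0.1], [-0.8, 1.5], [-0.0, 0.3], [-0.2, 0.2]]
b tail far [-0.1362 -0.0536]
b tail near [-0.1358 -0.0138]
a far [-0.1046  0.0138]
a near [-0.1051  0.0522]
bar [ 0.4403 -0.2882  1.5961] 91.44715726819089 [[-0.0, 0.5], [0.1, -0.3], [-0.7, 0.2], [-0.5, -0.4], [0.3, -0.4], [0.7, 0.3]]
blue ((0.4394, -0.2994), (0.119, 0.017), 91.64)
white ((0.4389, -0.2216), (0.031, 0.027), 91.63)
pad ((0.6315, -0.249), (0.21, 0.077), 91.73)
pad side ((0.63, -0.2532), (0.215, 0.083), 92.06)
```

Look-alikes: blue/white bar A at top pixel (353,253), y≈-0.288, and bar B at (326,294), y≈-0.196. The robot's right is -y, so I take A. The close crop confirms a white head to the left (+y) and a dark handle end on the right.

```bash
python3 -m crank '{"travel":[[3,4,-1],[6,8,-2],[10,12,-3],[13,16,-4],[16,20,-6],[20,24,-8],[24,28,-10],[26,30.1,-12]],"rot":[[0,0,8],[0,0,16],[0,0,24],[0,0,32],[0,0,40],[0,0,48],[0,0,56],[0,0,64]]}' 1 80; python3 -m crank '{"travel":[[0,0,0],[0,0,0],[0,0,0],[0,0,0]],"rot":[[0,0,8],[0,0,10.8],[0,0,10.8],[0,0,10.8]]}'
python3 - <<'E'
from h import *
t=bot.grab_frame("side");crop("side",t,280,100,480,250,4,"pics/s1.png")
print(bot.observe()["position"],np.degrees(bot.observe()["tool_rot"]))
E
```

```text
clock: 1.7
position: [0.4299, -0.3081, 0.1925]
tool_rot: [3.14, 0.001, 1.414]
force: [1.3, -1.1, -0.6]
grip_width: 0.085
clock: 2.1
position: [0.4282, -0.3097, 0.1925]
tool_rot: [3.141, 0.0, 1.595]
force: [1.1, 0.4, 0.2]
grip_width: 0.0853
[ 0.42814449 -0.30975281  0.19251016] [1.79992110e+02 1.56135328e-02 9.13765275e+01]
```

```bash
python3 -m crank '{"travel":[[0.6,0.6,-2],[1.2,1.2,-4],[1.2,1.2,-7],[1.2,1.2,-9],[1.2,1.2,-9],[1.2,1.2,-9]],"rot":[[0,0,0],[0,0,0],[0,0,0],[0,0,0],[0,0,0],[0,0,0]]}'
python3 - <<'E'
from h import *
t=bot.grab_frame("side");crop("side",t,280,100,480,250,4,"pics/s2.png")
t=bot.grab_frame("top");crop("top",t,300,200,450,320,5,"pics/t2.png")
E
```

```text
clock: 2.75
position: [0.4404, -0.2975, 0.1029]
tool_rot: [-3.141, 0.0, 1.596]
force: [0.5, -0.6, 1.1]
grip_width: 0.0854
```

View pics/s2.png

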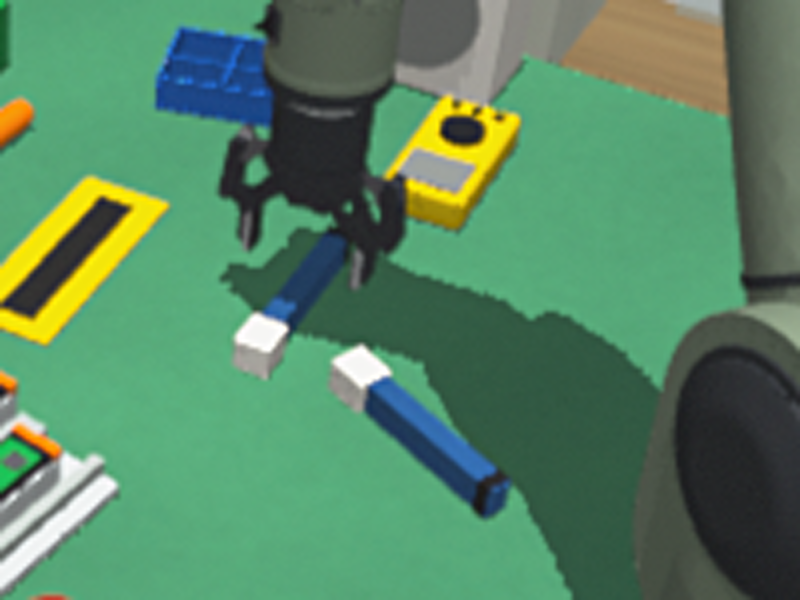

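View pics/t2.png

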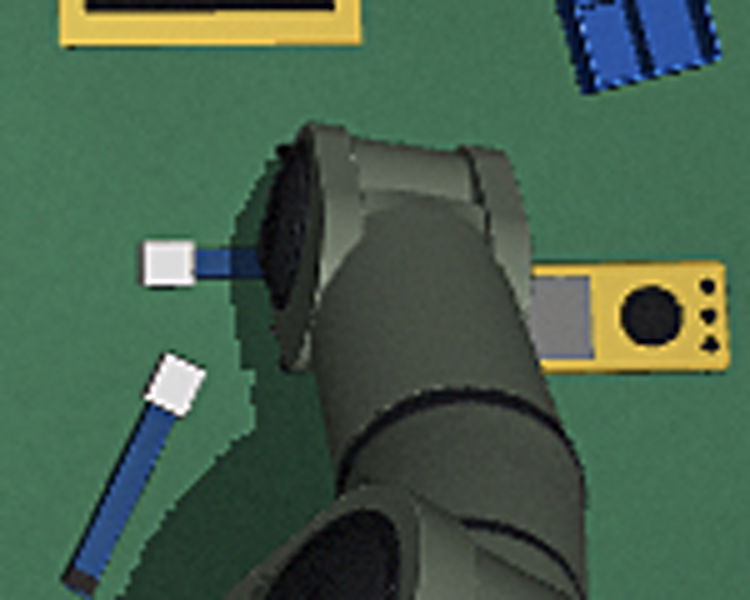

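The side view shows the jaws straddling the handle, and the other bar is clear. Next I go down and close.

```bash
python3 -m crank '{"travel":[[0,0,-1.2],[0,0,-2.5],[0,0,-2.5]],"rot":[[0,0,0],[0,0,0],[0,0,0]]}' && python3 -m crank '{"travel":[[0,0,0],[0,0,0],[0,0,0],[0,0,0],[0,0,0],[0,0,0],[0,0,0]],"rot":[[0,0,0],[0,0,0],[0,0,0],[0,0,0],[0,0,0],[0,0,0],[0,0,0]]}' -1 80
```

```text
clock: 3.15
position: [0.4396, -0.297, 0.0757]
tool_rot: [-3.14, -0.001, 1.597]
force: [0.4, 0.1, 0.3]
grip_width: 0.0857
clock: 3.85
position: [0.4404, -0.2975, 0.0778]
tool_rot: [3.141, 0.0, 1.597]
force: [-0.8, 0.9, 6.9]
grip_width: 0.0185
```

```bash
python3 -m crank '{"travel":[[0,0,2],[0,0,5],[2.5,3.5,6],[5,7,6],[8,10,6],[11.5,14,6],[11.5,14,6],[11.5,14,6]],"rot":[[0,0,0],[0,0,0],[0,0,-4],[0,0,-8.9],[0,0,-8.9],[0,0,-8.9],[0,0,-8.9],[0,0,-8.9]]}'
python3 - <<'E'
from h import *
t=bot.grab_frame("side");crop("side",t,200,80,400,230,4,"pics/s3.png")
t=bot.grab_frame("top");crop("top",t,220,160,370,280,5,"pics/t3.png")
E
```

```text
clock: 4.65
position: [0.5558, -0.156, 0.1372]
tool_rot: [-3.142, -0.0, 1.445]
force: [-0.9, -0.4, -1.9]
grip_width: 0.0186
```

View pics/s3.png

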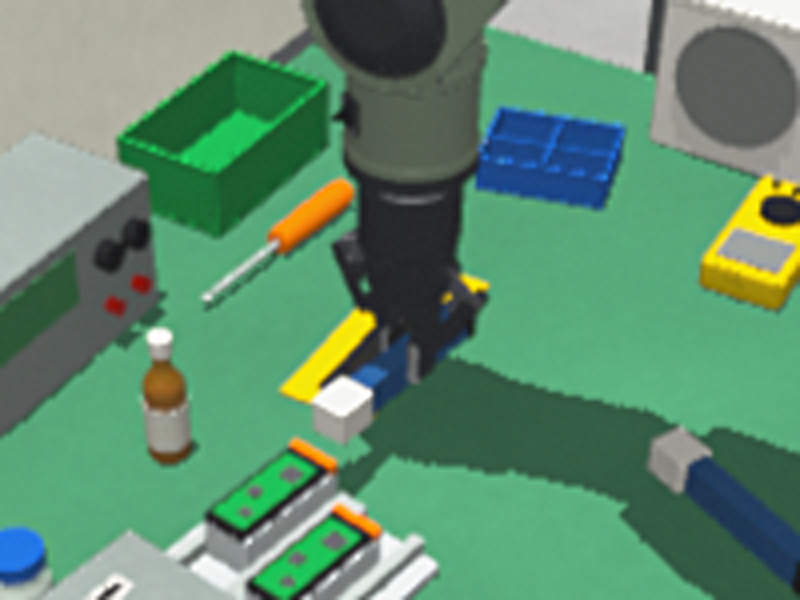

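View pics/t3.png

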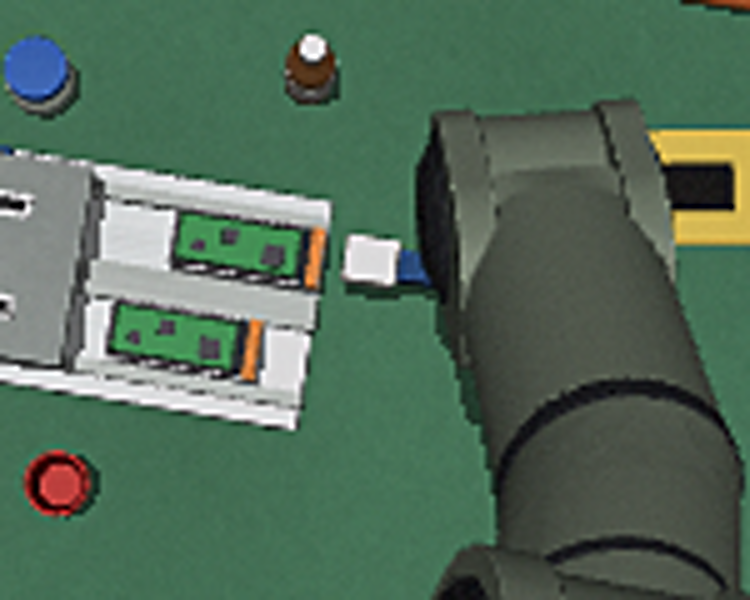

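Bar level and lined up with lane b: head at top crop (372,262), carrier b's tail at (313,258). I lower it and make gentle contact.

```bash
cat >> h.py <<'E'
F=np.array([.553,.0895]);FA=np.radians(82.6)
def fx():
    s=bot.observe();c,q=np.cos(FA),np.sin(FA)
    d=np.array(s["position"][:2])-F;p=np.array([[c,q],[-q,c]])@d
    print("t%.2f face fx %.1f fy %.1f z %.1f yaw %.2f F along %.1f lat %.1f z %.1f"%(s["clock"],p[0]*1e3+94.5,p[1]*1e3,s["position"][2]*1e3,np.degrees(s["tool_rot"][2]),*(np.array([[c,q],[-q,c]])@s["force"][:2]),s["force"][2]))
E
python3 -m crank '{"travel":[[0,0,-1.4],[0,0,-2.8],[0,0,-2.8],[0,0,-2.8]],"rot":[[0,0,0],[0,0,0],[0,0,0],[0,0,0]]}'
python3 -c "
from h import *
fx()"
```

```text
clock: 5.15
position: [0.5549, -0.1576, 0.1087]
tool_rot: [-3.14, -0.0, 1.442]
force: [0.3, -0.3, -0.5]
grip_width: 0.0185
t5.15 face fx -150.3 fy -33.7 z 108.7 yaw 82.59 F along -0.3 lat -0.4 z -0.5
```

```bash
python3 -m crank '{"travel":[[0.05,0.4,0],[0.1,0.8,0],[0.13,1.0,0],[0.15,1.15,0],[0.17,1.3,0],[0.19,1.45,0],[0.21,1.6,0],[0.23,1.75,0]],"rot":[[0,0,0],[0,0,0],[0,0,0],[0,0,0],[0,0,0],[0,0,0],[0,0,0],[0,0,0]]}'
python3 -c "
from h import *
fx()
s=bot.grab_frame('side');crop('side',s,200,150,350,270,5,'pics/s4.png')
fx()"
```

```text
clock: 5.95
position: [0.5576, -0.1401, 0.1094]
tool_rot: [-3.142, 0.0, 1.442]
force: [0.4, -2.0, -0.5]
grip_width: 0.0182
t5.95 face fx -132.6 fy -34.1 z 109.4 yaw 82.60 F along -2.0 lat -0.7 z -0.5
t6.00 face fx -132.3 fy -34.1 z 109.4 yaw 82.61 F along -1.7 lat -0.0 z -1.1
```

View pics/s4.png

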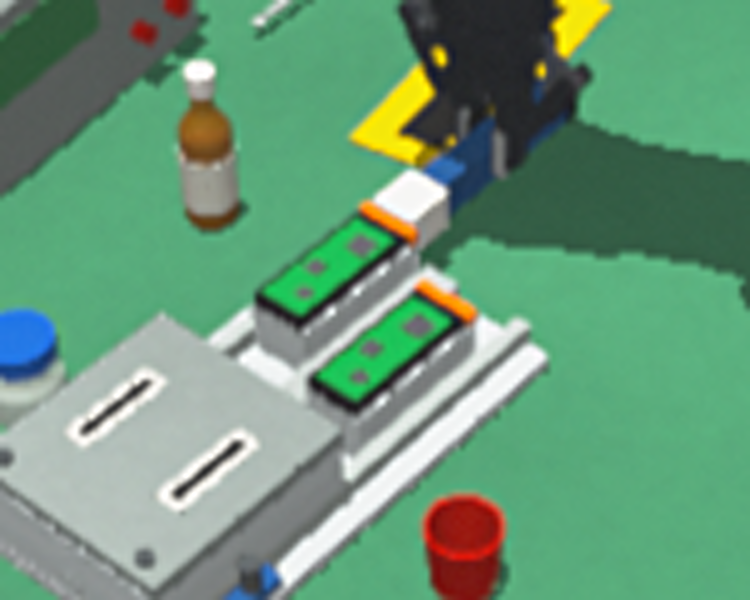

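In contact: the head is against b's tail at crop (405,215). I push on until the nose is short of the earliest possible stop.

```bash
python3 -m crank '{"travel":[[0.03,0.2,0],[0.08,0.6,0],[0.14,1.1,0],[0.22,1.7,0],[0.3,2.3,0],[0.37,2.9,0],[0.44,3.4,0],[0.49,3.8,0]],"rot":[[0,0,0],[0,0,0],[0,0,0],[0,0,0],[0,0,0],[0,0,0],[0,0,0],[0,0,0]]}';python3 -c "
from h import *
fx()"
python3 -m crank '{"travel":[[0.05,0.4,0],[0.12,0.9,0],[0.18,1.4,0],[0.25,1.9,0],[0.31,2.4,0],[0.38,2.9,0],[0.44,3.4,0],[0.48,3.7,0]],"rot":[[0,0,0],[0,0,0],[0,0,0],[0,0,0],[0,0,0],[0,0,0],[0,0,0],[0,0,0]]}'
python3 -c "
from h import *
s=bot.grab_frame('side');crop('side',s,180,150,330,270,5,'pics/s5.png');np.save('s5.npy',s)
fx()"
```

```text
clock: 6.8
position: [0.5626, -0.1013, 0.1094]
tool_rot: [-3.142, -0.0, 1.442]
force: [-0.3, -1.2, -0.5]
grip_width: 0.0187
t6.80 face fx -93.5 fy -34.1 z 109.4 yaw 82.64 F along -1.2 lat 0.1 z -0.5
clock: 7.6
position: [0.5674, -0.0643, 0.1094]
tool_rot: [3.142, -0.0, 1.442]
force: [-0.1, -1.5, -1.2]
grip_width: 0.0187
t7.65 face fx -55.8 fy -34.1 z 109.4 yaw 82.66 F along 0.4 lat -0.3 z -1.4
```

View pics/s5.png

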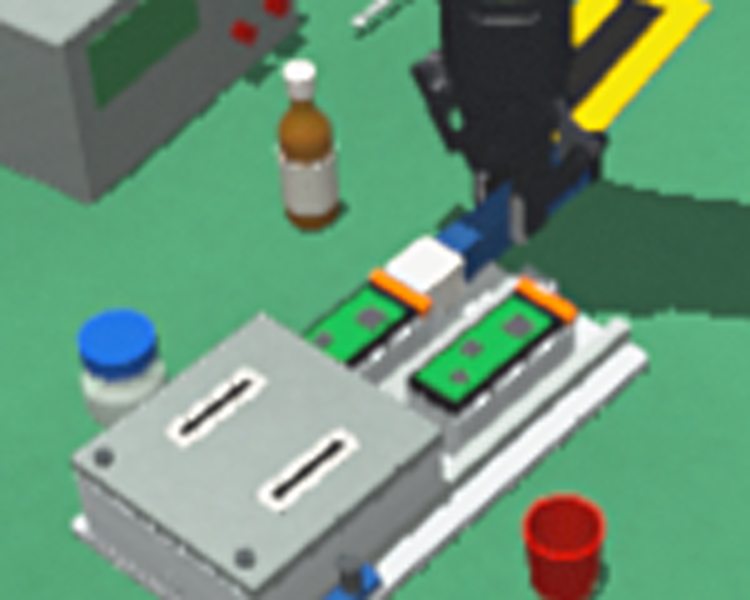

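```bash
cat > check.py <<'E'
import sys
from h import *
lane=sys.argv[1];y=.034 if lane=="a" else -.034
c,q=np.cos(FA),np.sin(FA)
n=0
for cam in("side","top"):
    im=bot.grab_frame(cam);np.save(f"last_{cam}.npy",im)
    pts=[]
    for x in(.055,.119):
        for yy in(-.008,.008):
            for z in(.074,.086):
                X=x;Y=y+yy;pts.append(proj(cam,np.array([F[0]+c*X-q*Y,F[1]+q*X+c*Y,z])))
    m=np.zeros(im.shape[:2],np.uint8);cv2.fillConvexPoly(m,cv2.convexHull(np.array(pts).round().astype(np.int32)),1)
    h=cv2.cvtColor(im,cv2.COLOR_RGB2HSV);g=(m>0)&(h[...,0]>35)&(h[...,0]<90)&(h[...,1]>70)&(h[...,2]>40)
    print(cam,"green",g.sum(),end=" ");n+=g.sum()
fx()
s=bot.observe();c,q=np.cos(FA),np.sin(FA)
sys.exit(1 if n>=2 or (c*s["force"][0]+q*s["force"][1])<-9 else 0)
E
python3 check.py b; python3 check.py a
```

```text
side green 0 top green 0 t7.75 face fx -56.4 fy -34.1 z 109.4 yaw 82.65 F along -0.6 lat -0.0 z -2.0
side green 0 top green 0 t7.85 face fx -56.8 fy -34.0 z 109.3 yaw 82.62 F along 0.4 lat -0.6 z -0.6
```

```bash

python3 -m crank '{"travel":[[0.01,0.1,0],[0.03,0.2,0],[0.03,0.2,0]],"rot":[[0,0,0],[0,0,0],[0,0,0]]}' >/dev/null && python3 check.py b && python3 -m crank '{"travel":[[0.01,0.1,0],[0.02,0.2,0],[0.02,0.2,0]],"rot":[[0,0,0],[0,0,0],[0,0,0]]}' >/dev/null && python3 check.py b && python3 -m crank '{"travel":[[0.01,0.1,0],[0.03,0.2,0],[0.03,0.2,0]],"rot":[[0,0,0],[0,0,0],[0,0,0]]}' >/dev/null && python3 check.py b && python3 -m crank '{"travel":[[0.01,0.1,0],[0.02,0.2,0],[0.02,0.2,0]],"rot":[[0,0,0],[0,0,0],[0,0,0]]}' >/dev/null && python3 check.py b && python3 -m crank '{"travel":[[0.01,0.1,0],[0.03,0.2,0],[0.03,0.2,0]],"rot":[[0,0,0],[0,0,0],[0,0,0]]}' >/dev/null && python3 check.py b
```

```text
side green 0 top green 0 t8.25 face fx -54.8 fy -34.1 z 109.4 yaw 82.61 F along -1.3 lat -0.2 z -1.0
side green 0 top green 0 t8.65 face fx -52.6 fy -34.1 z 109.4 yaw 82.62 F along 0.1 lat 0.6 z -1.7
side green 0 top green 0 t9.05 face fx -50.6 fy -34.1 z 109.4 yaw 82.63 F along -0.9 lat 0.7 z -2.0
side green 0 top green 0 t9.45 face fx -48.6 fy -34.0 z 109.4 yaw 82.62 F along -0.1 lat -0.6 z -1.6
side green 0 top green 0 t9.85 face fx -46.5 fy -34.1 z 109.4 yaw 82.63 F along -0.4 lat -0.3 z -1.5
```

```bash

python3 -m crank '{"travel":[[0.01,0.1,0],[0.03,0.2,0],[0.03,0.2,0]],"rot":[[0,0,0],[0,0,0],[0,0,0]]}' >/dev/null && python3 check.py b && python3 -m crank '{"travel":[[0.01,0.1,0],[0.02,0.2,0],[0.02,0.2,0]],"rot":[[0,0,0],[0,0,0],[0,0,0]]}' >/dev/null && python3 check.py b && python3 -m crank '{"travel":[[0.01,0.1,0],[0.03,0.2,0],[0.03,0.2,0]],"rot":[[0,0,0],[0,0,0],[0,0,0]]}' >/dev/null && python3 check.py b && python3 -m crank '{"travel":[[0.01,0.1,0],[0.02,0.2,0],[0.02,0.2,0]],"rot":[[0,0,0],[0,0,0],[0,0,0]]}' >/dev/null && python3 check.py b && python3 -m crank '{"travel":[[0.01,0.1,0],[0.03,0.2,0],[0.03,0.2,0]],"rot":[[0,0,0],[0,0,0],[0,0,0]]}' >/dev/null && python3 check.py b
python3 -c "
from h import *
s=np.load('last_side.npy');crop('side',s,180,150,330,270,5,'pics/s6.png')"
```

```text
side green 0 top green 0 t10.25 face fx -44.5 fy -34.1 z 109.4 yaw 82.62 F along -0.6 lat 0.3 z -1.0
side green 0 top green 0 t10.65 face fx -42.5 fy -34.0 z 109.4 yaw 82.62 F along 0.3 lat 0.1 z -0.8
side green 0 top green 0 t11.05 face fx -40.5 fy -34.1 z 109.4 yaw 82.63 F along -0.1 lat 0.0 z -1.5
side green 0 top green 0 t11.45 face fx -38.5 fy -34.0 z 109.4 yaw 82.63 F along -0.6 lat 0.1 z -1.5
side green 0 top green 0 t11.85 face fx -36.5 fy -34.1 z 109.4 yaw 82.63 F along -0.3 lat -0.3 z -1.5
```

View pics/s6.png

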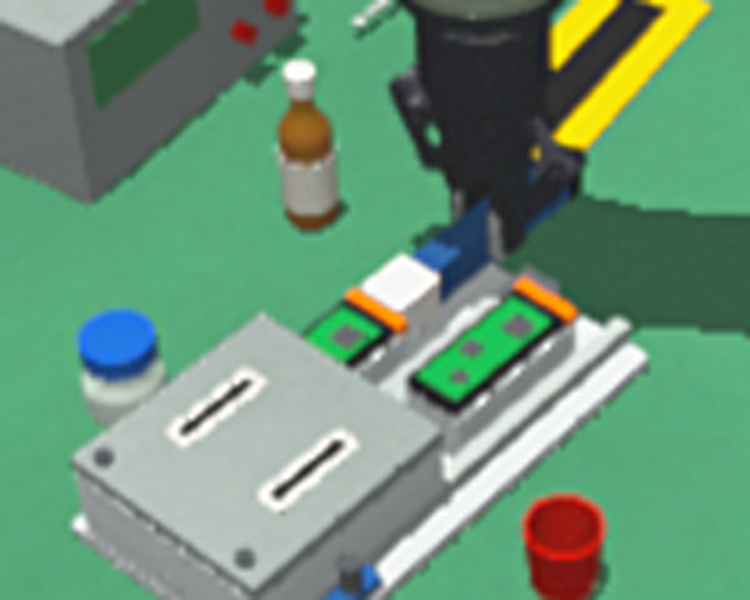

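Carrier b follows the head and no flag shows yet (both slots black). I continue the 2 mm taps.

```bash

python3 -m crank '{"travel":[[0.01,0.1,0],[0.03,0.2,0],[0.03,0.2,0]],"rot":[[0,0,0],[0,0,0],[0,0,0]]}' >/dev/null && python3 check.py b && python3 -m crank '{"travel":[[0.01,0.1,0],[0.02,0.2,0],[0.02,0.2,0]],"rot":[[0,0,0],[0,0,0],[0,0,0]]}' >/dev/null && python3 check.py b && python3 -m crank '{"travel":[[0.01,0.1,0],[0.03,0.2,0],[0.03,0.2,0]],"rot":[[0,0,0],[0,0,0],[0,0,0]]}' >/dev/null && python3 check.py b && python3 -m crank '{"travel":[[0.01,0.1,0],[0.02,0.2,0],[0.02,0.2,0]],"rot":[[0,0,0],[0,0,0],[0,0,0]]}' >/dev/null && python3 check.py b && python3 -m crank '{"travel":[[0.01,0.1,0],[0.03,0.2,0],[0.03,0.2,0]],"rot":[[0,0,0],[0,0,0],[0,0,0]]}' >/dev/null && python3 check.py b
python3 -c "
from h import *
s=np.load('last_side.npy');crop('side',s,180,150,330,270,5,'pics/s7.png')"
```

```text
side green 11 top green 8 t12.25 face fx -34.4 fy -34.1 z 109.4 yaw 82.63 F along -0.6 lat 0.2 z -2.1
```

View pics/s7.png

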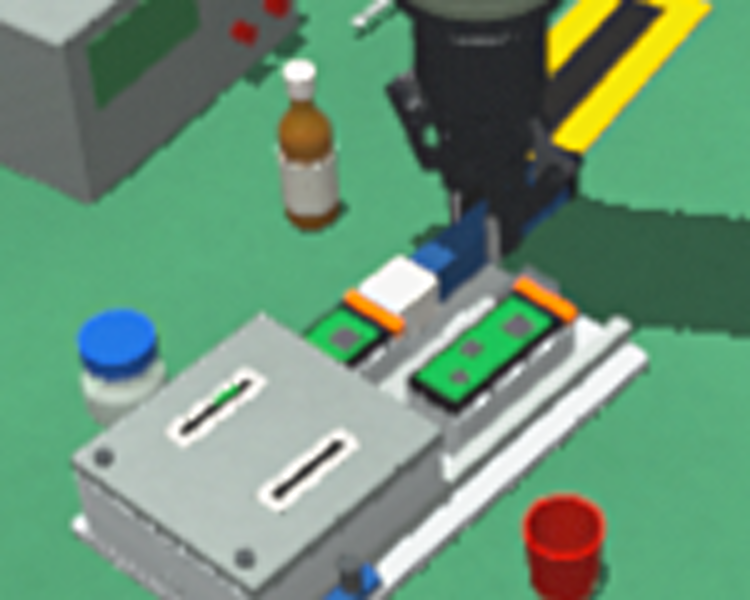

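The green flag shows in slot b at crop (228,393), low but up. I give one more 1 mm tap for margin, still clear of the hard stop.

```bash

python3 -m crank '{"travel":[[0.01,0.05,0],[0.01,0.1,0],[0.01,0.1,0]],"rot":[[0,0,0],[0,0,0],[0,0,0]]}' >/dev/null; python3 check.py b
python3 -m crank '{"travel":[[0,-0.3,0],[-0.13,-1,0],[-0.3,-2.2,0],[-0.5,-4,0],[-0.7,-5.5,0],[-0.9,-7,0],[-0.9,-7,0]],"rot":[[0,0,0],[0,0,0],[0,0,0],[0,0,0],[0,0,0],[0,0,0],[0,0,0]]}' >/dev/null; python3 check.py b
python3 -c "
from h import *
s=np.load('last_side.npy');crop('side',s,180,150,330,270,5,'pics/s8.png')"
```

```text
side green 13 top green 9 t12.65 face fx -33.6 fy -34.1 z 109.4 yaw 82.62 F along -3.3 lat -0.4 z -1.2
side green 13 top green 9 t13.45 face fx -104.6 fy -34.1 z 109.4 yaw 82.57 F along -0.1 lat 0.1 z -1.5
```

View pics/s8.png

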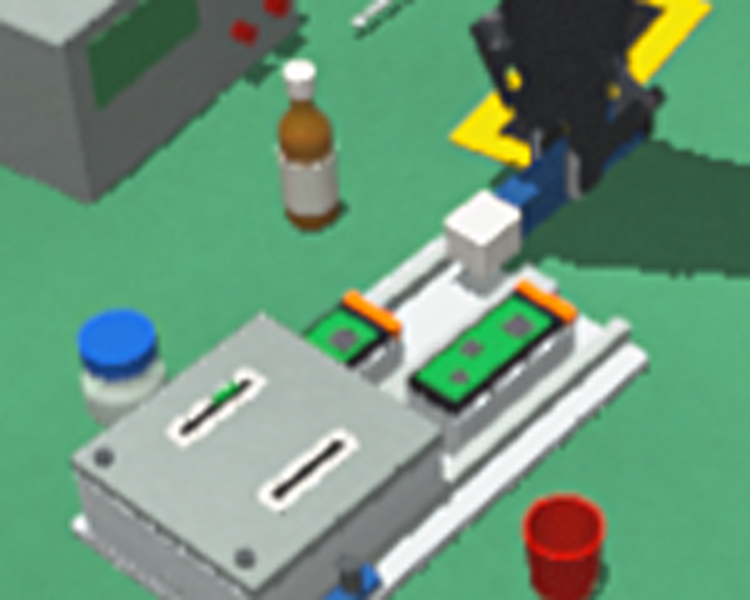

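```bash

python3 -m crank '{"travel":[[-0.14,-1.1,0],[-0.28,-2.2,0],[-2,-1.98,0],[-4,-1.72,0],[-6,-1.46,0],[-7.0,-1.33,0],[-7.0,-1.33,0],[-7.0,-1.33,0]],"rot":[[0,0,0],[0,0,0],[0,0,0],[0,0,0],[0,0,0],[0,0,0],[0,0,0],[0,0,0]]}' >/dev/null; python3 check.py a
python3 -c "
from h import *
s=np.load('last_side.npy');crop('side',s,200,150,350,270,5,'pics/s9.png')
s=np.load('last_top.npy');crop('side',s,180,160,330,280,5,'pics/t9.png')"
```

```text
side green 0 top green 0 t14.35 face fx -126.4 fy 32.6 z 109.4 yaw 82.62 F along 0.0 lat -0.6 z -2.8
```

View pics/t9.png

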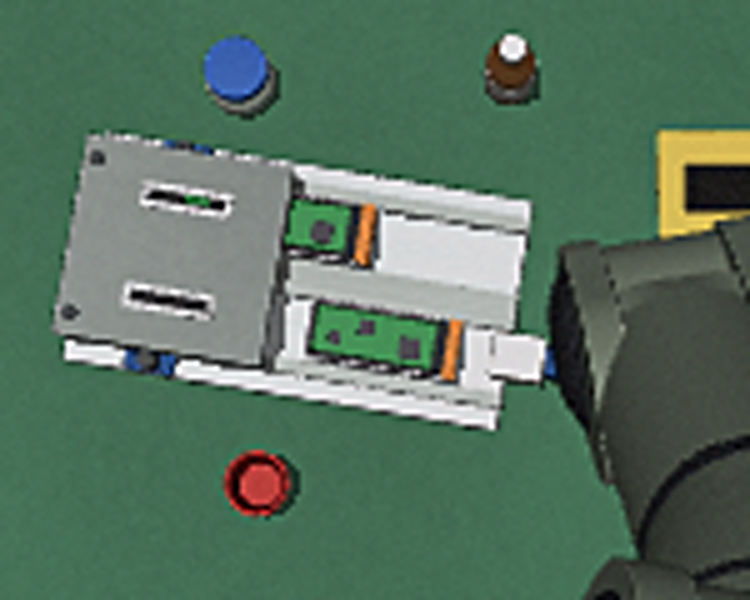

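Flag b is still up (crop (200,201)) and the head is lined up behind carrier a's tail (450,350). I approach and touch.

```bash

python3 -m crank '{"travel":[[0,0.5,0],[0.03,1.0,0],[0.1,1.5,0],[0.12,1.7,0],[0.14,1.9,0],[0.16,2.1,0],[0.18,2.3,0],[0.2,2.45,0]],"rot":[[0,0,0],[0,0,0],[0,0,0],[0,0,0],[0,0,0],[0,0,0],[0,0,0],[0,0,0]]}' >/dev/null; python3 check.py a
python3 -m crank '{"travel":[[0.04,0.3,0],[0.1,0.8,0],[0.18,1.4,0],[0.26,2.0,0],[0.35,2.7,0],[0.44,3.4,0],[0.51,3.9,0],[0.55,4.2,0]],"rot":[[0,0,0],[0,0,0],[0,0,0],[0,0,0],[0,0,0],[0,0,0],[0,0,0],[0,0,0]]}' >/dev/null; python3 check.py a
python3 -c "
from h import *
s=np.load('last_side.npy');crop('side',s,180,150,330,270,5,'pics/s10.png')"
```

```text
side green 0 top green 0 t15.25 face fx -101.8 fy 34.7 z 109.4 yaw 82.62 F along 0.9 lat 0.5 z -1.4
side green 0 top green 0 t16.15 face fx -58.8 fy 34.6 z 109.4 yaw 82.66 F along -0.7 lat 0.4 z -2.2
```

View pics/s10.png

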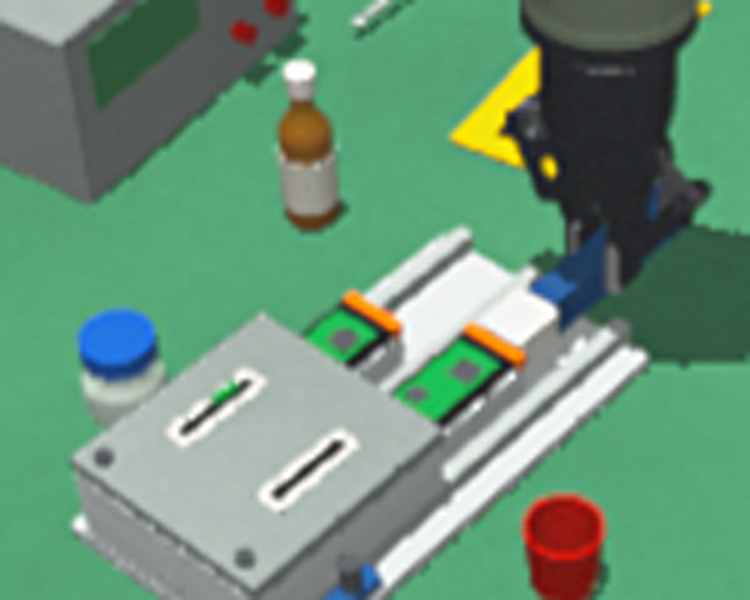

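Carrier a is in contact at crop (500,340), its slot is black, and flag b is up. I start 2 mm taps in lane a.

```bash

python3 -m crank '{"travel":[[0.02,0.15,0],[0.04,0.3,0],[0.04,0.3,0]],"rot":[[0,0,0],[0,0,0],[0,0,0]]}' >/dev/null && python3 check.py a && python3 -m crank '{"travel":[[0.01,0.1,0],[0.02,0.2,0],[0.02,0.2,0]],"rot":[[0,0,0],[0,0,0],[0,0,0]]}' >/dev/null && python3 check.py a && python3 -m crank '{"travel":[[0.01,0.1,0],[0.03,0.2,0],[0.03,0.2,0]],"rot":[[0,0,0],[0,0,0],[0,0,0]]}' >/dev/null && python3 check.py a && python3 -m crank '{"travel":[[0.01,0.1,0],[0.02,0.2,0],[0.02,0.2,0]],"rot":[[0,0,0],[0,0,0],[0,0,0]]}' >/dev/null && python3 check.py a && python3 -m crank '{"travel":[[0.01,0.1,0],[0.03,0.2,0],[0.03,0.2,0]],"rot":[[0,0,0],[0,0,0],[0,0,0]]}' >/dev/null && python3 check.py a && python3 -m crank '{"travel":[[0.01,0.1,0],[0.02,0.2,0],[0.02,0.2,0]],"rot":[[0,0,0],[0,0,0],[0,0,0]]}' >/dev/null && python3 check.py a && python3 -m crank '{"travel":[[0.01,0.1,0],[0.03,0.2,0],[0.03,0.2,0]],"rot":[[0,0,0],[0,0,0],[0,0,0]]}' >/dev/null && python3 check.py a
```

```text
side green 0 top green 0 t16.55 face fx -56.5 fy 34.6 z 109.4 yaw 82.61 F along 0.1 lat -0.7 z -1.8
side green 0 top green 0 t16.95 face fx -54.3 fy 34.7 z 109.4 yaw 82.62 F along -0.9 lat -0.1 z -1.7
side green 0 top green 0 t17.35 face fx -52.2 fy 34.7 z 109.4 yaw 82.63 F along -0.0 lat 1.0 z -2.0
side green 0 top green 0 t17.75 face fx -50.3 fy 34.7 z 109.4 yaw 82.62 F along -0.9 lat 1.0 z -2.1
side green 0 top green 0 t18.15 face fx -48.2 fy 34.7 z 109.4 yaw 82.63 F along 0.6 lat 0.2 z -0.7
side green 0 top green 0 t18.55 face fx -46.2 fy 34.7 z 109.4 yaw 82.63 F along -0.3 lat 0.2 z -1.7
side green 0 top green 0 t18.95 face fx -44.2 fy 34.7 z 109.4 yaw 82.63 F along -1.0 lat 0.5 z -1.2
```

```bash

python3 -m crank '{"travel":[[0.01,0.1,0],[0.03,0.2,0],[0.03,0.2,0]],"rot":[[0,0,0],[0,0,0],[0,0,0]]}' >/dev/null && python3 check.py a && python3 -m crank '{"travel":[[0.01,0.1,0],[0.02,0.2,0],[0.02,0.2,0]],"rot":[[0,0,0],[0,0,0],[0,0,0]]}' >/dev/null && python3 check.py a && python3 -m crank '{"travel":[[0.01,0.1,0],[0.03,0.2,0],[0.03,0.2,0]],"rot":[[0,0,0],[0,0,0],[0,0,0]]}' >/dev/null && python3 check.py a && python3 -m crank '{"travel":[[0.01,0.1,0],[0.02,0.2,0],[0.02,0.2,0]],"rot":[[0,0,0],[0,0,0],[0,0,0]]}' >/dev/null && python3 check.py a && python3 -m crank '{"travel":[[0.01,0.1,0],[0.03,0.2,0],[0.03,0.2,0]],"rot":[[0,0,0],[0,0,0],[0,0,0]]}' >/dev/null && python3 check.py a && python3 -m crank '{"travel":[[0.01,0.1,0],[0.02,0.2,0],[0.02,0.2,0]],"rot":[[0,0,0],[0,0,0],[0,0,0]]}' >/dev/null && python3 check.py a
python3 -c "
from h import *
s=np.load('last_side.npy');crop('side',s,180,150,330,270,5,'pics/s11.png')"
```

```text
side green 0 top green 0 t19.35 face fx -42.2 fy 34.7 z 109.4 yaw 82.63 F along -0.0 lat 0.7 z -0.7
side green 0 top green 0 t19.75 face fx -40.1 fy 34.7 z 109.4 yaw 82.63 F along -1.4 lat -0.3 z -2.2
side green 0 top green 0 t20.15 face fx -38.1 fy 34.7 z 109.4 yaw 82.63 F along -0.2 lat -0.2 z -1.7
side green 0 top green 0 t20.55 face fx -36.1 fy 34.7 z 109.4 yaw 82.63 F along 0.4 lat 0.4 z -2.2
side green 0 top green 0 t20.95 face fx -34.1 fy 34.7 z 109.4 yaw 82.63 F along -0.9 lat 0.6 z -1.8
side green 0 top green 0 t21.35 face fx -32.1 fy 34.8 z 109.4 yaw 82.62 F along -0.4 lat 0.7 z -2.3
```

View pics/s11.png

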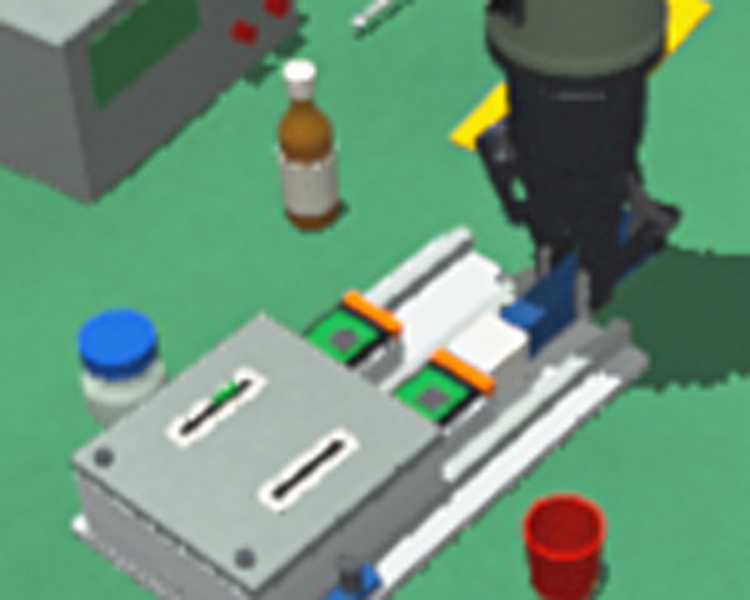

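Lane a's slot is still black, so I continue.

```bash

python3 -m crank '{"travel":[[0.01,0.1,0],[0.03,0.2,0],[0.03,0.2,0]],"rot":[[0,0,0],[0,0,0],[0,0,0]]}' >/dev/null && python3 check.py a && python3 -m crank '{"travel":[[0.01,0.1,0],[0.02,0.2,0],[0.02,0.2,0]],"rot":[[0,0,0],[0,0,0],[0,0,0]]}' >/dev/null && python3 check.py a && python3 -m crank '{"travel":[[0.01,0.1,0],[0.03,0.2,0],[0.03,0.2,0]],"rot":[[0,0,0],[0,0,0],[0,0,0]]}' >/dev/null && python3 check.py a && python3 -m crank '{"travel":[[0.01,0.1,0],[0.02,0.2,0],[0.02,0.2,0]],"rot":[[0,0,0],[0,0,0],[0,0,0]]}' >/dev/null && python3 check.py a && python3 -m crank '{"travel":[[0.01,0.1,0],[0.03,0.2,0],[0.03,0.2,0]],"rot":[[0,0,0],[0,0,0],[0,0,0]]}' >/dev/null && python3 check.py a && python3 -m crank '{"travel":[[0.01,0.1,0],[0.02,0.2,0],[0.02,0.2,0]],"rot":[[0,0,0],[0,0,0],[0,0,0]]}' >/dev/null && python3 check.py a
python3 -c "
from h import *
s=np.load('last_side.npy');crop('side',s,180,150,330,270,5,'pics/s12.png')"
```

```text
side green 0 top green 0 t21.75 face fx -30.1 fy 34.7 z 109.4 yaw 82.62 F along -1.2 lat -0.1 z -1.7
side green 0 top green 0 t22.15 face fx -28.1 fy 34.8 z 109.4 yaw 82.63 F along -0.3 lat -1.2 z -1.4
side green 0 top green 0 t22.55 face fx -26.1 fy 34.7 z 109.4 yaw 82.63 F along -0.4 lat -0.4 z -1.7
side green 0 top green 0 t22.95 face fx -24.0 fy 34.8 z 109.4 yaw 82.63 F along -0.3 lat 0.8 z -1.9
side green 0 top green 0 t23.35 face fx -22.0 fy 34.8 z 109.4 yaw 82.62 F along -0.8 lat -0.1 z -1.1
side green 0 top green 0 t23.75 face fx -20.0 fy 34.8 z 109.4 yaw 82.63 F along -0.2 lat -0.8 z -2.2
```

View pics/s12.png

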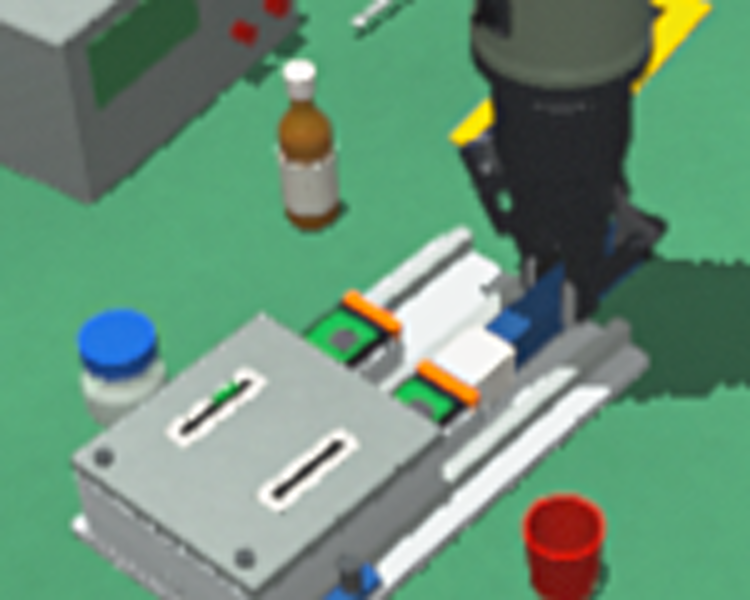

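```bash

python3 -m crank '{"travel":[[0.01,0.1,0],[0.03,0.2,0],[0.03,0.2,0]],"rot":[[0,0,0],[0,0,0],[0,0,0]]}' >/dev/null && python3 check.py a && python3 -m crank '{"travel":[[0.01,0.1,0],[0.02,0.2,0],[0.02,0.2,0]],"rot":[[0,0,0],[0,0,0],[0,0,0]]}' >/dev/null && python3 check.py a && python3 -m crank '{"travel":[[0.01,0.1,0],[0.03,0.15,0],[0.03,0.15,0]],"rot":[[0,0,0],[0,0,0],[0,0,0]]}' >/dev/null && python3 check.py a 
python3 -c "
from h import *
s=np.load('last_side.npy');crop('side',s,180,150,330,270,5,'pics/s13.png')"
```

```text
side green 0 top green 0 t24.15 face fx -18.0 fy 34.8 z 109.4 yaw 82.62 F along -0.7 lat -0.5 z -1.0
side green 0 top green 0 t24.55 face fx -16.0 fy 34.8 z 109.4 yaw 82.62 F along -0.8 lat 0.4 z -1.5
side green 11 top green 9 t24.95 face fx -14.6 fy 34.8 z 109.4 yaw 82.62 F along -2.6 lat -0.7 z -1.4
```

View pics/s13.png

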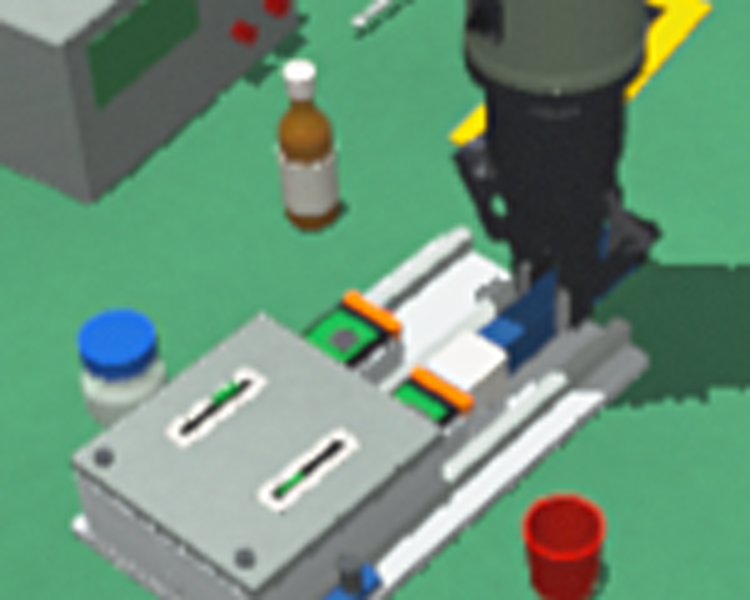

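Flag a now shows too (crop (290,490)). One more 1 mm tap, then I draw straight back.

```bash

python3 -m crank '{"travel":[[0.01,0.05,0],[0.01,0.1,0],[0.01,0.1,0]],"rot":[[0,0,0],[0,0,0],[0,0,0]]}' >/dev/null; python3 check.py a
python3 -m crank '{"travel":[[0,-0.3,0],[-0.13,-1,0],[-0.4,-3,0],[-0.9,-7,0],[-1.4,-11,0],[-1.6,-12.5,2],[-1.6,-12.5,4],[-1.6,-12.5,4]],"rot":[[0,0,0],[0,0,0],[0,0,0],[0,0,0],[0,0,0],[0,0,0],[0,0,0],[0,0,0]]}'; python3 check.py a; python3 check.py b
```

```text
side green 13 top green 8 t25.35 face fx -13.6 fy 34.8 z 109.4 yaw 82.62 F along -2.3 lat -0.5 z -2.2
clock: 26.15
position: [0.4892, -0.1395, 0.1512]
tool_rot: [3.138, 0.0, 1.44]
force: [-0.6, 0.6, -1.6]
grip_width: 0.0186
side green 13 top green 8 t26.25 face fx -139.9 fy 34.6 z 149.3 yaw 82.60 F along -0.0 lat -1.0 z -1.6
side green 13 top green 9 t26.35 face fx -139.4 fy 34.9 z 148.7 yaw 82.65 F along 0.2 lat 0.4 z -2.0
```

```bash

python3 -m crank '{"travel":[[1,-4,0],[4,-8,0],[8,-12,0],[12,-12.1,0],[14.2,-12.1,0],[14.2,-12.1,0],[14.2,-12.1,0],[14.2,-12.1,0]],"rot":[[0,0,0],[0,0,4],[0,0,9.2],[0,0,9.2],[0,0,9.2],[0,0,9.2],[0,0,9.2],[0,0,9.2]]}'
python3 -c "
from h import *
s=bot.grab_frame('side');crop('side',s,230,80,380,200,5,'pics/s14.png');print(bot.observe()['position'],bot.observe()['tool_rot'])"
```

```text
clock: 27.15
position: [0.6297, -0.259, 0.1487]
tool_rot: [-3.14, -0.0, 1.603]
force: [-0.3, -0.7, -1.4]
grip_width: 0.0188
[ 0.62983041 -0.25918516  0.14902708] [-3.14056409e+00  9.29292318e-05  1.60266786e+00]
```

View pics/s14.png

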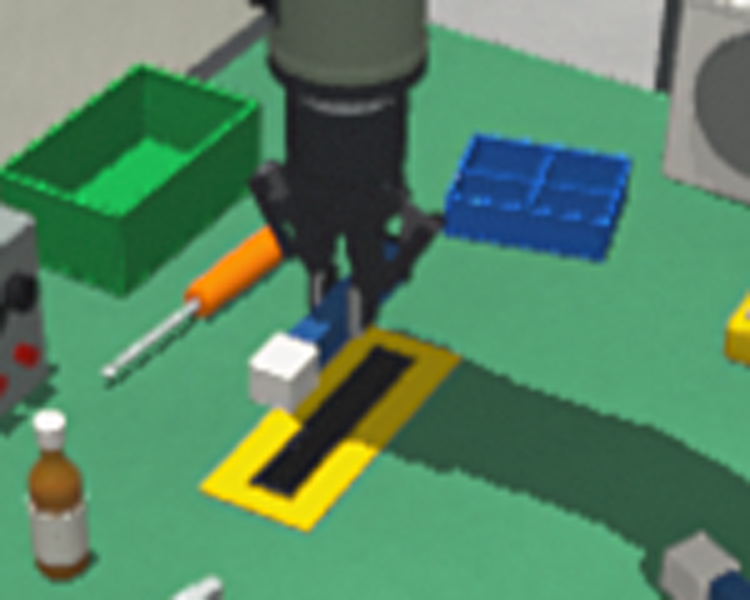

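Bar over the pad and level. I lower it.

```bash

python3 -m crank '{"travel":[[0.1,0,-2],[0.1,0,-4],[0.1,0,-5.5],[0.1,0,-6.2],[0.1,0,-6.5],[0.1,0,-6.7],[0.1,0,-6.7]],"rot":[[0,0,0],[0,0,0],[0,0,0],[0,0,0],[0,0,0],[0,0,0],[0,0,0]]}'
python3 -c "
from h import *
s=bot.grab_frame('side');crop('side',s,230,80,380,200,5,'pics/s15.png')"
```

```text
clock: 27.9
position: [0.6318, -0.2593, 0.0828]
tool_rot: [3.141, 0.0, 1.602]
force: [-0.6, 0.3, -0.4]
grip_width: 0.0185
```

View pics/s15.png

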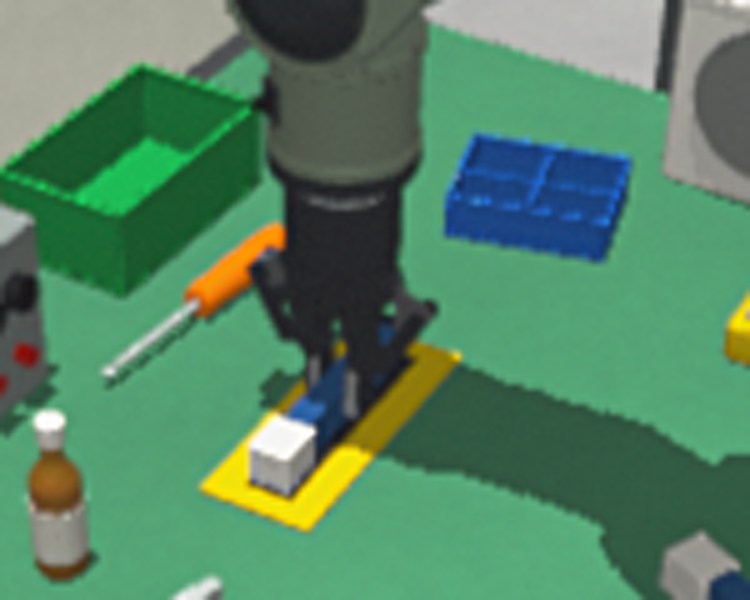

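```bash

python3 -m crank '{"travel":[[0,0,-0.1],[0,0,-0.2],[0,0,-0.2]],"rot":[[0,0,0],[0,0,0],[0,0,0]]}'
```

```text
clock: 28.25
position: [0.6318, -0.2593, 0.0809]
tool_rot: [3.141, 0.0, 1.602]
force: [-0.8, 0.2, 4.6]
grip_width: 0.0189
```

Contact with the pad (+6 N). I release and rise.

```bash

python3 -m crank '{"travel":[[0,0,0],[0,0,0],[0,0,0],[0,0,0],[0,0,0],[0,0,0],[0,0,0]],"rot":[[0,0,0],[0,0,0],[0,0,0],[0,0,0],[0,0,0],[0,0,0],[0,0,0]]}' 1
python3 -m crank '{"travel":[[0,0,1],[0,0,3],[0,0,6],[0,0,10],[0,0,14],[-2,-4,18],[-6,-8,20],[-10,-12,20]],"rot":[[0,0,0],[0,0,0],[0,0,0],[0,0,0],[0,0,0],[0,0,0],[0,0,0],[0,0,0]]}'
python3 -m crank '{"travel":[[-4,-4,0],[-8,-8,0],[-12,-12,0],[-14,-12,0],[-14,-12,0]],"rot":[[0,0,0],[0,0,0],[0,0,0],[0,0,0],[0,0,0]]}'
python3 check.py a; python3 check.py b; python3 - <<'E'
from h import *
s=np.load('last_side.npy');crop('side',s,180,100,400,265,3.6,'pics/s16.png')
t=np.load('last_top.npy');crop('top',t,180,140,400,305,3.6,'pics/t16.png')
for d in bot.silhouettes("top","tapper_mid")[:3]: print(d["conf"],rect("top",d["pixels"],.033))
for n in("rest_pad",):
    for d in bot.silhouettes("top",n)[:2]: print(n,rect("top",d["pixels"],.003))
E
```

```text
clock: 28.95
position: [0.6316, -0.2592, 0.0804]
tool_rot: [-3.142, 0.0, 1.602]
force: [-0.3, 0.1, 0.1]
grip_width: 0.0854
clock: 29.75
position: [0.5487, -0.3626, 0.2814]
tool_rot: [3.138, 0.002, 1.604]
force: [0.8, -1.7, -0.7]
grip_width: 0.0855
clock: 30.25
position: [0.4034, -0.4852, 0.2786]
tool_rot: [-3.139, 0.002, 1.596]
force: [0.1, 0.9, 0.2]
grip_width: 0.0857
side green 13 top green 8 t30.35 face fx -491.1 fy 70.0 z 278.8 yaw 91.73 F along 0.5 lat 0.0 z -0.1
side green 13 top green 9 t30.45 face fx -489.8 fy 68.6 z 278.5 yaw 91.89 F along -0.0 lat -0.6 z 0.4
0.91 ((0.297, -0.1957), (0.172, 0.039), 154.11)
0.56 ((0.6285, -0.2476), (0.171, 0.031), 91.76)
rest_pad ((0.6313, -0.2497), (0.21, 0.086), 93.47)
```

View pics/s16.png

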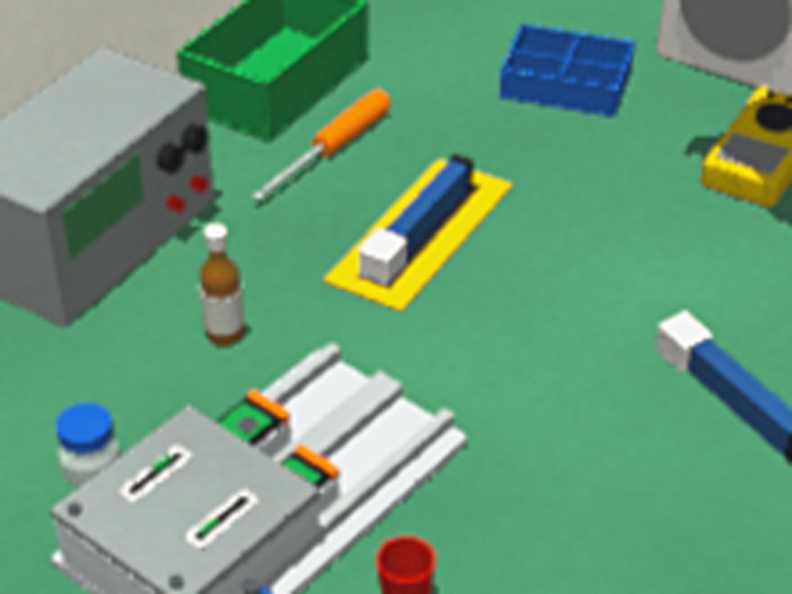

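View pics/t16.png

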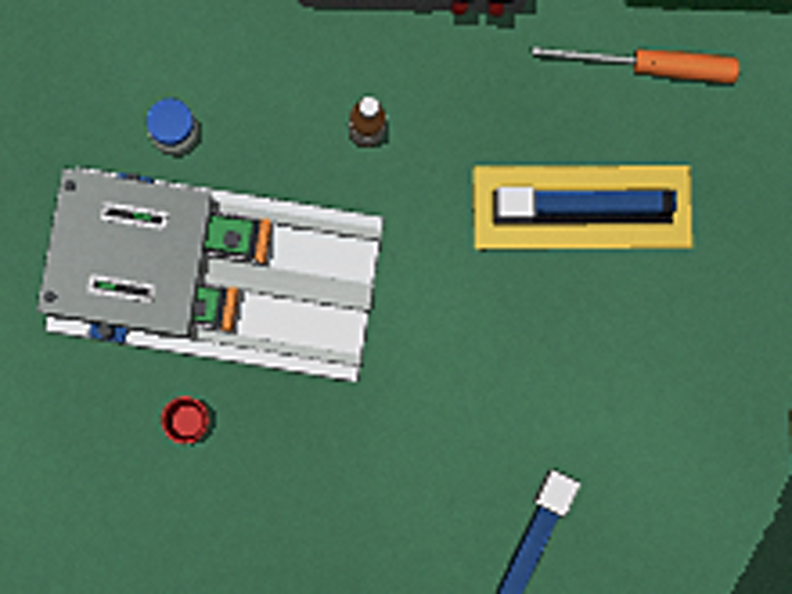

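The bar lies on the pad within about 3 mm of its centre and aligned with it. Both flags are up, the gripper is clear, and the bystanders in these crops look unmoved, so I hand it in.

```bash
python3 -c "
from workcell import bot
print(bot.job_done())"
```

```text
the job is handed in; nothing more can be done
None
```

Both carriers were pushed onto their stops with the bar, and the bar is lying flat on the yellow pad. The job was handed in at about 30.5 s, well inside the 72 s limit; no verdict was reported.

- **Bar choice:** I took the bar farther to the robot's right, at y ≈ -0.288 (the look-alike was at y ≈ -0.196).
- **Carriers:** I pushed carrier b first, then carrier a, using 2 mm taps near the end until each flag showed. I then gave each one 1 mm tap for margin. The highest wrist force I read along the lanes was about 3.3 N, but I only read it at the end of each move.
- **Last checks:** After the release both flags showed green in the side and top pictures. They stand only a little above the hood, because I stopped short of the hard stop.
- **Bar on the pad:** The bar's centre is about 3 mm from the pad's centre. It is lengthwise within about 2°; the detector gave the pad's angle as 93.5° this time against 91.7° earlier.
- **Bystanders and gripper:** The bottle, jar, cup and screwdriver look unmoved in the last pictures. The meter was only partly in those crops, and I did not check the black pot. The gripper was open and well clear of everything.

No check failed.

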